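# Jam the bay gate with a wedge and roll a carton home against it

### The arm

A 6-joint arm with a two-finger parallel gripper is mounted at the origin on a cart in front of the work surface, level with it; the furniture and walls round the work are solid. World frame = base frame: x ahead of the robot, y to its left, z up, the work surface at z = 0. Lengths are in m, angles in degrees, forces in N, time in s.
With the tool pointing down it reaches from about 0.4 to 0.825 m from the base axis. Payload 7 kg.
Tool frame: the origin (TCP) lies at the very end of the fingers, on their centre line; the grasp point (between the pads) lies 19 mm behind it; z points along the fingers, y is the line along which they close (so a half turn about z gives the same grasp; the last joint's range is limited). The gripper opens to 88 mm and grips with 3 to 60 N. Pads are 19 mm wide; open, the fingers measure 130 mm over their backs; the gripper's body (78 mm by 193 mm) begins 47 mm behind the grasp point.
Start: joints at [-52.477, 20.546, 0.682, 0, -70.136, -16.507], TCP at [0.242, -0.63, 0.227] pointing down, gripper open.
Joint ranges: [-176.03, 176.03], [-82.01, 121.73], [-58.28, 71.71], [-173.87, 95.51], [-174.79, -0.11], [-173.66, 173.66]. Speed limits (degrees/s): [136.94, 136.94, 172.46, 180, 180, 180].

### API

Orientations are given as [roll, pitch, yaw] about the fixed x, y, z axes, in that order (R = Rz(yaw) Ry(pitch) Rx(roll)).
In Python, from plant import get_state, imaging, r, finder gives the robot as it stands.
- The arm moves only by the shell command python3 -m handwheel 'ROWS' [FORCE]. ROWS is JSON, a list of rows, each a list of 5 numbers: the closure, from 0 (fully open) to 1 (shut), then the shift along the world's x, y, z in cm, then the turn about the world's z in degrees. A call has 1 to 8 rows; each row is the pose to reach, as a shift and turn from the pose commanded when the call began; what a row does not reach only later rows make up. A row lasts 1/8 s, in which the tool goes at most 62.5 mm and 10.7 degrees, less where a joint would pass 70% of its speed; a pose out of reach is approached as far as the arm can. A call with a gripper value outside its range is refused whole. The fingers move at their own pace and stop on an object; FORCE is the grip in N (left out, the last holds). Time passes only in rows, so rows that repeat a pose let the fingers close. It gives the time, the measured TCP pose, the force, the opening and the grip force at its end, in the units of the state.
- get_state(): the state, without advancing time (a new reading comes with each control period).
- imaging.capture(name): name is "scene" or "side" or "wrist"; returns (picture, depth): 384x512x3 uint8, red, green, blue; 384x512 float32, m along the optical axis (not along the pixel's ray), 0 where there is no reading.
- imaging.get_calibration(name): a dict with "fx", "fy", "cx", "cy" (pixels), "rvec" (rotation vector, rad) and "tvec" (3), from world to camera coordinates, as OpenCV has them; the wrist camera has in their place "hand_eye" (4x4, takes a point from camera to tool coordinates, whose origin is the TCP and whose axes are the flange's). Camera axes: x right, y down, z forward; pixel columns grow to the right and rows downward; lengths in m; the calibration is good to about 2 mm. A picture is of the moment at which its call begins: read the wrist's pose just before it. get_calibration takes no time and is no camera call.
- r.close_job(): hands the job in; it is judged then, once.
Trained networks look in the newest picture that a camera, given by its name, has taken for a name from the list of things; names that differ only in an ending like _2 or _b are one class to them, and where a whole thing is asked for, a point or a joint stands for the part that bears it (a point fixed in the world has none). Each returns a list of dicts, best first, with "p" (0 to 1); they miss things now and then, are a little off and sometimes report something else, mostly with a low value. They report only what shows in the picture. A call takes as long as a camera call. They do not tell look-alikes from the thing itself.
- finder.cut_out(camera, query): "region" (384x512 bool, what is visible of it) and "pixel" ([column, row] in pixels, amid what is visible of it).
The state is a dict: "time_s": time; "joints": joint angles; "qd": joint speeds; "joint_torque": joint torques, N m; "tcp_pos": TCP position; "eef_rot": TCP orientation; "contact_force": force on the tool from outside, world axes, zero at the start; "moment": the same for the moment, N m; "gripper_width": finger opening in m; "gripper_force": force on a finger pad.
Only numpy, scipy, OpenCV 4.12 (cv2) and the standard library are available. Lean on these libraries where they do the work, as an engineer would, in place of code of your own. Each camera call takes 0.05 s, during which the arm holds its last target. There are 200 camera calls.

### The job

Take the wooden wedge by its block and tap it thin end first under the swinging gate at the far end of the roofed packing bay, from outside, until the gate is jammed shut and the wedge stays tight when you let go. Then push the cream lidded carton along the rollers into the bay, without lifting it, until it is pressed fully home against the gate, and leave it there with the gate still jammed. Do not disturb the jars and the mill beside the track.

Things in the scene. Friction and masses are not known exactly. Their poses are not given: they have to be found in the camera images.
- station: Fixed roller track and packing bay. Origin on the worktop, on the track's centre line, under the closed gate; +x is the feed direction (level, from the infeed end into the bay), z up. From x = -380 mm to the gate at x = 0 run 14 free-turning steel rollers, 20 mm thick, tops at z = 45 mm, between side rails: inner faces y = +-36 mm, tops z = 61 mm.
- roof_in (a point): Middle of the lower edge of the bay's roof board at its entry: station x = -104 mm, z = 122 mm; axes as the station. The board (120 wide, 10 thick) runs from here to roof_out. With the carton home its rear face lies 16 mm inside this edge, so the last of the push needs a tool leaned 20 to 45 degrees back towards the infeed. Plywood cheeks close the bay's sides, y = +-44 to 53 mm, from x = -100 to +10 mm.
- roof_out (a point): Middle of the lower edge of the roof board beyond the gate: station x = +39 mm, z = 122 mm; axes as the station. The wedge goes in under this overhang, so the tool that holds it must lean 25 to 45 degrees out from under the roof (top away from the bay).
- gate (a joint): Angle of the wooden gate, rad: 0 = hanging shut (a stop keeps it from swinging into the bay), grows as its lower edge swings outward (station +x), up to 1.3. It swings freely. 66 mm wide, 8 mm thick, pin at station z = 110 mm, x = 0.
- gate_edge (a point): Middle of the gate's rounded lower edge, at station x = 0, 12 mm above the worktop when shut; the space under and inside it is clear for the wedge (width 72 mm between the rails).
- wedge: Loose pale wood wedge, rubber sole, 114 x 34 mm, 100 g. Origin: centre of its underside; +x points to the thin tip (x = +57 mm, 4 mm high). The ramp rises to 18 mm at x = -27; behind it is the grip block. Friction: sole about 0.9, ramp on gate 0.3. Pushed in with some 12 to 20 N it jams and stays (drawn back while held, it loosens); it meets the gate with the tip 45 to 55 mm inside it.
- wedge_heel (a point): Centre of the wedge's grip block, at wedge x = -42 mm, 28 mm above its underside; axes as the wedge. The block is x = -57 to -27 mm, 46 mm high; hold it across its 34 mm width.
- carton_mid (a point): Centre of the cream lidded carton that lies on the rollers, long side along the track: 62 wide x 87 long x 51 high mm (the walls one touches are 60 x 84 x 50 mm), 0.2 to 0.42 kg. Its y axis lies along the track, its centre 25 mm above the roller tops. It rolls easily.
- carton: The same carton; origin at the centre of its underside, y along the track, z up.
- honey: Honey jar, 66 x 72 x 102 mm, on the worktop on the far side of the track; origin under it. Leave alone.
- spice: Spice jar, 47 mm across, 98 mm high, on the far side of the track; origin under it. Leave alone.
- mill: Pepper mill, 44 mm across, 90 mm high, on the far side of the bay; origin under it. Leave alone.
Mind the look-alikes: they are no part of the job. What is shaped like the carton but blue or green is not meant.

How it is judged:
By the outcome, as a careful person would: the job done as asked, in the order asked, and still so for the second after the job is handed in, with the robot touching nothing.
It also fails if it takes over 64 s, if anything falls off the work surface, if the arm or the gripper's body presses on something with over 40 N, if the wrist force passes 120 N, or if a joint passes its speed limit or range.

## Working session

There is one attempt and no reset: what is moved stays moved. The work goes in short steps, Python scripts to look and compute and a shell command to move; the robot and the scene stay as the last step left them, time stands still between calls to the robot, and variables do not carry over. Pictures are saved under pics/ and viewed, at most 10 in all, crops included, and the job is handed in when it is done.

```bash
ls -la; mkdir -p pics; python3 -m handwheel --help 2>&1 | head -30; cat > h.py <<'E'
from plant import get_state, imaging, r, finder
import numpy as np, cv2
from scipy.spatial.transform import Rotation as R
def cam(name):
    c=imaging.get_calibration(name)
    K=np.array([[c['fx'],0,c['cx']],[0,c['fy'],c['cy']],[0,0,1.]])
    if 'rvec' in c:
        T=np.eye(4);T[:3,:3]=cv2.Rodrigues(np.array(c['rvec'],float))[0];T[:3,3]=np.ravel(c['tvec']);return K,np.linalg.inv(T)
    s=get_state();T=np.eye(4);T[:3,:3]=R.from_euler('xyz',s['eef_rot'],degrees=True).as_matrix();T[:3,3]=s['tcp_pos']
    return K,T@np.array(c['hand_eye'])
def cloud(K,T,d):
    v,u=np.mgrid[:d.shape[0],:d.shape[1]]
    p=np.stack([(u-K[0,2])/K[0,0]*d,(v-K[1,2])/K[1,1]*d,d],-1)
    return p@T[:3,:3].T+T[:3,3]
def shot(name):
    K,T=cam(name);im,d=imaging.capture(name);return im,d,cloud(K,T,d),K,T
E
python3 - <<'E'
from h import *
print(get_state())
ims=[]
for n in ['scene','side']:
    im,d,P,K,T=shot(n);np.savez(f'{n}.npz',im=im,d=d,P=P,K=K,T=T);cv2.imwrite(f'pics/{n}0.png',im[...,::-1])
    print(n,T.round(3).tolist())
    for q in ['station','gate','wedge','carton','honey','spice','mill']:
        for o in finder.cut_out(n,q)[:4]:
            m=o['region']&(d>0);p=P[m]
            print(q,round(o['p'],2),np.round(o['pixel']),m.sum(),np.median(p,0).round(3),np.percentile(p,2,0).round(3),np.percentile(p,98,0).round(3), np.median(im[m],0))
E
```

```text
total 12
drwxr-xr-x  3 agent agent 4096 Dec  3 00:19 .
drwxr-xr-x 23 root  root  4096 Dec  3 00:19 ..
drwxr-xr-x  2 agent agent 4096 Dec  3 00:19 pics
invalid input: not JSON, or not a number
{'time_s': 0.0, 'joints': array([-5.24771057e+01,  2.05918276e+01,  6.32868137e-01, -2.06463271e-02,
       -7.01334443e+01, -1.65043844e+01]), 'qd': array([-0.01774806,  0.06463232,  0.03809199, -0.01680339, -0.09054384,
        0.01317072]), 'joint_torque': array([-3.04068762e-04, -5.82717705e+01,  2.93073070e+01,  6.99728519e+00,
        7.17966323e-03, -1.61358962e-04]), 'tcp_pos': array([ 0.24187978, -0.62965483,  0.2256097 ]), 'eef_rot': array([ 1.79905889e+02, -7.64451546e-03, -1.58988516e+02]), 'contact_force': array([0.61397394, 0.45610716, 0.11624728]), 'moment': array([0.00537547, 0.0251933 , 0.02769321]), 'gripper_force': 0.0, 'gripper_width': 0.08780239490125023}
scene [[-0.795, -0.255, 0.55, -0.097], [-0.606, 0.308, -0.734, 0.752], [0.018, -0.916, -0.4, 0.557], [0.0, 0.0, 0.0, 1.0]]
station 0.88 [230. 234.] 5758 [0.463 0.061 0.049] [ 0.444 -0.081  0.006] [0.552 0.316 0.134] [162. 1
[... 1386 characters left out ...]
467 0.155 0.046] [0.526 0.239 0.098] [228. 215. 195.]
carton 0.88 [324. 244.] 1188 [0.357 0.062 0.049] [0.311 0.014 0.003] [0.403 0.084 0.053] [ 72. 159.  88.]
carton 0.84 [325. 308.] 1596 [0.354 0.249 0.05 ] [0.31  0.204 0.004] [0.399 0.277 0.053] [ 59. 107. 191.]
carton 0.82 [208. 185.] 764 [ 0.677 -0.145  0.048] [ 0.643 -0.203  0.002] [ 0.716 -0.115  0.053] [ 66. 106. 188.]
honey 0.67 [203. 278.] 1425 [0.615 0.216 0.082] [0.588 0.169 0.003] [0.648 0.229 0.103] [198. 188. 169.]
spice 0.65 [220. 236.] 686 [0.612 0.098 0.073] [0.593 0.063 0.01 ] [0.636 0.106 0.1  ] [166. 166. 149.]
mill 0.83 [215. 209.] 321 [ 0.638 -0.016  0.06 ] [ 0.622 -0.033  0.023] [ 0.658 -0.008  0.09 ] [161. 155. 151.]
```

View images.

```bash
python3 - <<'E'
import cv2,numpy as np
a=cv2.imread('pics/scene0.png')[130:330,100:400];b=cv2.imread('pics/side0.png')[130:330,120:420]
cv2.imwrite('pics/both0.png',np.vstack([cv2.resize(x,None,fx=2.,fy=1.5,interpolation=2) if 0 else cv2.resize(x,(450,300),interpolation=2) for x in (a,b)]))
E
```

```text
(no output)
```

View pics/both0.png

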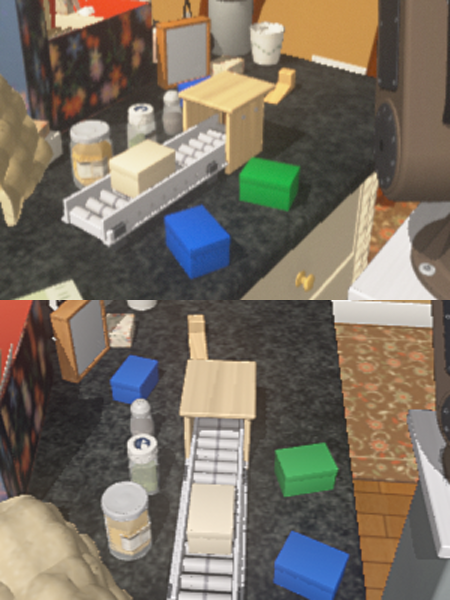

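```bash
python3 - <<'E'
from h import *
for n in ['scene','side']:
    f=np.load(n+'.npz');P=f['P'].reshape(-1,3);d=f['d'].ravel()
    p=P[(d>0)&(P[:,2]>0.05)]
    H,xe,ye=np.histogram2d(p[:,0],p[:,1],bins=[np.arange(-.2,1.5,.1),np.arange(-1.5,.6,.1)])
    M=np.zeros_like(H);ix=np.digitize(p[:,0],xe)-1;iy=np.digitize(p[:,1],ye)-1
    for a,b,z in zip(ix,iy,p[:,2]):
        if 0<=a<len(M) and 0<=b<M.shape[1]:M[a,b]=max(M[a,b],z)
    print(n);print('y0',ye[0])
    for a in range(len(M)):print(round(xe[a],1),(M[a]*100).astype(int))
E
python3 -m handwheel '[[0,0,0,4,0],[0,0,0,8,-10],[0,0,0,12,-20],[0,0,0,14,-20],[0,0,0,14,-20]]'
```

```text
scene
y0 -1.5
-0.2 [ 0  0  0  0  0  0  0  0  0  0  0  0  0  0 18 20  0  0  0  0]
-0.1 [ 0  0  0  0  0  0  0  0  0  0  0  0  0  0 28 28  0  0  0  0]
0.0 [ 0  0  0  0  0  0  0  0  0  0  0  0  0  0 54 53 37  0  0  0]
0.1 [ 0  0  0  0  0  0  0  0 62 56  0  0  0  0 59 59 41  0  0  0]
0.2 [ 0  0  0  0  0  0  0  0 62 62  0  0  0  0 59 59  0  0  0  0]
0.3 [0 0 0 0 0 0 0 0 0 0 0 0 0 0 0 5 5 5 0 0]
0.4 [ 0  0  0  0  0  0  0  0  0 60 62  0  0 13 13 13  9  9  6  0]
0.5 [ 0  0  0  0  0  0  0  0  0  0  0  5  0 13 13 13 10 10 19 22]
0.6 [ 0  0  0  0  0  0  0  0  0  9  9  0  5  5  9 10 10 20 22 22]
0.7 [ 0  0  0  0  0  0  0  0  0 16 16 15 15 15  0  0 38 21 22 21]
0.8 [ 0  0  0  0  0  0  0 24 23 19 19 15 15 20 20 20 38 38 16 17]
0.9 [ 0  0  0  0  0  0 26 26 18 16 17 16  6 20 13 13 38 50 51 23]
1.0 [ 0  0  0  0  0  0 26 26  0  0  0 22 22 22 30 44 55 53 53  0]
1.1 [ 0  0  0  0  0 23 26  0  0  0  0 22 27 23 24 58 60 59  0  0]
1.2 [ 0  0  0  0  0 22 20  0  0  0  0  0  0  0  0  0 60  0  0  0]
1.3 [ 0  0  0  0  0  0  0 21 20  0 15  0  0  0  0  0  0  0  0  0]
side
y0 -1.5
-0.2 [0 0 0 0 0 0 0 0 0 0 0 0 0 0 0
[... 454 characters left out ...]
3 13 13 10 10 19 21]
0.6 [ 0  0  0  0  0 11  0  0  0  9  9  0  5  5  9 10 10 21 22 22]
0.7 [ 0  0  0  0  0  0  0  0  0 16 16 15 15 15  0  0 38 21 22 22]
0.8 [ 0  0  0  0  0  0  0 24 23 19 19 15 15 20 20 20 38 38 16 20]
0.9 [ 0  0  0  0  0  0 26 26 18 16 17 16  0 20 12  0 38 38 17 15]
1.0 [ 0  0  0  0  0  0 26 26  0  0  0 22 21 22 30  0  0 23  0  0]
1.1 [ 0  0  0  0  0 25 26  0  0  0  0 22 27 23 30  0  0  0  0  0]
1.2 [ 0  0  0  0  0 23 19  0  0  0  0 17  0  0  0  0  0  0  0  0]
1.3 [ 0  0  0  0  0  0  0 21 21  0 17  0  0  0  0  0  0  0  0  0]
time_s: 1.42
tcp_pos: [0.2423, -0.6306, 0.3686]
eef_rot: [-179.8, 0.1, -179.0]
contact_force: [0.8, -0.2, 0.2]
gripper_width: 0.0874
gripper_force: 0.0
```

```bash
python3 -m handwheel '[[0,0,0,5,10],[0,0,0,10,20],[0,0,0,15,30],[0,0,0,20,40],[0,0,0,25,50],[0,0,0,30,60],[0,0,0,35,70],[0,0,0,40,80]]';python3 -c "from plant import *;print(get_state()['joints'])";  python3 -m handwheel '[[0,0,0,5,10],[0,0,0,10,20],[0,0,0,15,30],[0,0,0,20,30],[0,0,0,25,30],[0,0,0,30,30],[0,0,0,30,30]]';python3 -c "from plant import *;print(get_state()['joints'])"
```

```text
time_s: 2.42
tcp_pos: [0.2275, -0.5922, 0.6924]
eef_rot: [-179.4, -2.0, -98.7]
contact_force: [-0.2, 1.4, 0.4]
gripper_width: 0.0879
gripper_force: 0.0
[ -50.70249448   26.39345232   71.57967799    1.5174769  -133.3862012
   43.10999014]
time_s: 3.3
tcp_pos: [0.1947, -0.5048, 0.761]
eef_rot: [-179.8, -4.2, -69.1]
contact_force: [-0.5, -0.9, 0.0]
gripper_width: 0.0877
gripper_force: 0.0
[ -47.14071153   19.28265928   71.66094558    2.04031599 -138.3890708
   69.64890486]
```

```bash
python3 -m handwheel '[[0,0,0,-5,0],[0,0,0,-10,0],[0,0,0,-15,0],[0,0,0,-20,0],[0,0,0,-25,0],[0,0,0,-30,0],[0,0,0,-30,0]]';python3 -c "from plant import *;print(get_state()['joints'])"
```

```text
time_s: 4.18
tcp_pos: [0.1941, -0.5036, 0.4569]
eef_rot: [-179.9, -3.7, -69.0]
contact_force: [0.5, -0.6, 1.2]
gripper_width: 0.0873
gripper_force: 0.0
[-47.15291338   1.48864179   5.15964356   1.28320311 -90.14929958
  68.17303438]
```

```bash
python3 -m handwheel '[[0,5.5,-1,0,4],[0,11,-2,0,8],[0,16.5,-3,0,12],[0,22,-4,0,16],[0,27.5,-5,0,20],[0,33,-6,0,24],[0,38,-7,0,24]]';python3 -m handwheel '[[0,4,-4,0,0],[0,8,-8,0,0],[0,12,-12,0,0],[0,16,-16,0,0],[0,20,-20,0,0]]';python3 -c "from plant import *;print(get_state()['joints'])"
```

```text
time_s: 5.05
tcp_pos: [0.5769, -0.5759, 0.4634]
eef_rot: [-179.8, -4.4, -45.0]
contact_force: [0.6, -0.2, 0.5]
gripper_width: 0.0876
gripper_force: 0.0
time_s: 5.68
tcp_pos: [0.6716, -0.6722, 0.4008]
eef_rot: [179.9, -7.4, -45.0]
contact_force: [-0.2, -0.3, 0.1]
gripper_width: 0.0879
gripper_force: 0.0
[ -32.6819986    49.15182736   71.7132061     1.78940523 -105.35201909
   78.21741372]
```

```bash
python3 -m handwheel '[[0,4.1,-4.1,2,0],[0,8.2,-8.2,4,0],[0,12.3,-12.3,6,0],[0,16.4,-16.4,8,0],[0,20.5,-20.5,10,0],[0,24.6,-24.6,12,0],[0,28.7,-28.7,14,0],[0,32.8,-32.8,16,0]]';python3 -c "from plant import *;print(get_state()['joints'])"
```

```text
time_s: 6.68
tcp_pos: [0.7076, -0.707, 0.3603]
eef_rot: [179.5, -10.9, -45.0]
contact_force: [0.4, 0.1, -0.5]
gripper_width: 0.0877
gripper_force: 0.0
[-32.8777603   52.17266141  71.71412729   2.77373738 -98.98570396
  78.52122267]
```

```bash
for i in 1; do python3 -m handwheel '[[0,4.1,-4.1,2,0]]'|grep -E 'pos|rot'; python3 -m handwheel '[[0,4.1,-4.1,2,0]]'|grep -E 'pos|rot'; python3 -m handwheel '[[0,-4.1,4.1,4,0]]'|grep -E 'pos|rot';python3 -m handwheel '[[0,40,-40,20,0]]'|grep -E 'pos|rot';  done; python3 -m handwheel '[[0,40,-40,20,0],[0,40,-40,20,0]]'
```

```text
tcp_pos: [0.7216, -0.7212, 0.3589]
eef_rot: [179.3, -13.4, -45.0]
tcp_pos: [0.7359, -0.7353, 0.3574]
eef_rot: [179.0, -16.0, -44.9]
tcp_pos: [0.7045, -0.7, 0.3577]
eef_rot: [178.8, -13.9, -44.8]
tcp_pos: [0.712, -0.7155, 0.3911]
eef_rot: [178.3, -15.2, -44.7]
time_s: 7.42
tcp_pos: [0.748, -0.7471, 0.3913]
eef_rot: [178.5, -20.7, -44.8]
contact_force: [-0.3, 0.2, 0.0]
gripper_width: 0.0879
gripper_force: 0.0
```

```bash
python3 -m handwheel '[[0,4.1,-4.1,2,0]]'|grep -E 'pos|rot'; python3 -m handwheel '[[0,4.1,-4.1,2,0]]'|grep -E 'pos|rot'; python3 -m handwheel '[[0,4.1,-4.1,2,0]]'|grep -E 'pos|rot'; python3 -m handwheel '[[0,4.1,-4.1,2,0]]'|grep -E 'pos|rot';python3 -m handwheel '[[0,4.1,-4.1,2,0]]'; python3 - <<'E'
from h import *
# station geometry from clouds
for n in ['scene','side']:
    f=np.load(n+'.npz');P=f['P'];im=f['im'];d=f['d']
    m=(d>0)&(P[...,2]>.125)&(P[...,2]<.14)&(abs(P[...,0]-.5)<.12)&(P[...,1]<.1)&(P[...,1]>-.25)
    c=P[m];print(n,'roof',m.sum(),c.mean(0).round(4),cv2.minAreaRect(c[:,:2].astype(np.float32)*1000))
    m=(d>0)&(abs(P[...,2]-.0965)<.008)&(abs(P[...,0]-.5)<.06)&(P[...,1]>.1)&(P[...,1]<.28)
    c=P[m];print('carton top',m.sum(),c.mean(0).round(4),cv2.minAreaRect(c[:,:2].astype(np.float32)*1000))
    m=(d>0)&(P[...,2]>.006)&(P[...,2]<.055)&(abs(P[...,0]-.58)<.06)&(P[...,1]>-.42)&(P[...,1]<-.2)
    c=P[m];print('wedge',m.sum(),cv2.minAreaRect(c[:,:2].astype(np.float32)*1000),c[:,2].max())
    c=P[m&(P[...,2]>.04)];print('block',len(c),c.mean(0).round(4),cv2.minAreaRect(c[:,:2].astype(np.float32)*1000))
E
```

```text
tcp_pos: [0.7627, -0.7617, 0.3889]
eef_rot: [178.2, -23.2, -44.7]
tcp_pos: [0.7774, -0.7764, 0.3878]
eef_rot: [177.9, -25.8, -44.6]
tcp_pos: [0.7918, -0.7907, 0.3869]
eef_rot: [177.6, -28.4, -44.5]
tcp_pos: [0.806, -0.8049, 0.3863]
eef_rot: [177.3, -30.9, -44.4]
time_s: 8.05
tcp_pos: [0.8199, -0.8188, 0.3862]
eef_rot: [177.0, -33.5, -44.3]
contact_force: [-0.7, 0.6, -0.8]
gripper_width: 0.0875
gripper_force: 0.0
scene roof 1048 [ 0.4968 -0.021   0.1328] ((502.77593994140625, -28.80499267578125), (120.37195587158203, 144.5811767578125), 1.3345341682434082)
carton top 613 [0.4914 0.2015 0.0961] ((495.8310241699219, 196.5579833984375), (64.55303955078125, 88.62773895263672), 0.6798152327537537)
wedge 242 ((574.7662963867188, -321.990234375), (36.74833297729492, 115.492919921875), 9.594026565551758) 0.050235355606489285
block 46 [ 0.5789 -0.3591  0.0457] ((580.0271606445312, -361.0259094238281), (31.190166473388672, 32.6114501953125), 6.697120666503906)
side roof 1810 [ 0.5044 -0.0239  0.132 ] ((505.0137023925781, -31.120651245117188), (119.30078125, 144.93179321289062), 1.2447552680969238)
carton top 998 [0.4968 0.1996 0.0957] ((496.9112854003906, 196.1944580078125), (61.4461555480957, 90.17681121826172), 1.593632459640503)
wedge 296 ((576.0763549804688, -323.9969482421875), (34.15103530883789, 111.19879913330078), 10.35366439819336) 0.04878942823413501
block 64 [ 0.5832 -0.3617  0.0455] ((583.3573608398438, -361.29852294921875), (33.0159797668457, 32.76631164550781), 5.971317291259766)
```

```bash
python3 -m handwheel '[[0,-3,5,0,-10],[0,-6,10,0,-20],[0,-9,15,0,-30],[0,-12,20,0,-40],[0,-15,25,0,-50],[0,-18,30,0,-60],[0,-21,35,0,-70],[0,-24,38,0,-80]]'|grep -E 'time|pos|rot';python3 -c "from plant import *;print(get_state()['joints'])"; python3 -m handwheel '[[0,0,0,0,-10],[0,0,0,0,-20],[0,0,0,0,-30],[0,0,0,0,-40],[0,0,0,0,-50],[0,0,0,0,-60],[0,0,0,0,-70],[0,0,0,0,-80]]'|grep -E 'time|pos|rot';python3 -c "from plant import *;print(get_state()['joints'])"
```

```text
time_s: 9.05
tcp_pos: [0.5821, -0.4394, 0.3866]
eef_rot: [177.0, -33.4, -122.6]
[ -8.40606387  26.88246706  11.56970959  28.70299877 -92.49489723
 -28.42834763]
time_s: 10.05
tcp_pos: [0.583, -0.4419, 0.3854]
eef_rot: [176.9, -33.4, 157.4]
[ -23.40584167   51.96377144   70.10523099   -4.22430317 -141.52703731
  -92.61793367]
```

```bash
python3 -m handwheel '[[0,0,0,-4,-9],[0,0,0,-8,-18],[0,0,0,-12,-27],[0,0,0,-16,-36],[0,0.2,1,-20,-45],[0,0.4,2,-23,-54],[0,0.6,3.5,-25.5,-57.4],[0,0.6,3.5,-25.5,-57.4]]'|grep -E 'time|pos|rot';python3 -c "from plant import *;print(get_state()['joints'])"; python3 - <<'E'
from h import *
im,d,P,K,T=shot('wrist');cv2.imwrite('pics/w1.png',im[...,::-1])
for q in ['wedge','wedge_heel']:
  for o in finder.cut_out('wrist',q)[:2]:
    m=o['region']&(d>0);c=P[m];print(q,o['p'],o['pixel'],cv2.minAreaRect(c[:,:2].astype(np.float32)*1000));c=c[c[:,2]>.042];print('block',len(c),cv2.minAreaRect(c[:,:2].astype(np.float32)*1000),np.median(c,0))
m=(d>0)&(P[...,2]>.006)&(P[...,2]<.055)&(abs(P[...,0]-.58)<.06)&(P[...,1]>-.42)&(P[...,1]<-.24)
print(cv2.minAreaRect(P[m][:,:2].astype(np.float32)*1000));c=P[m&(P[...,2]>.042)];print(len(c),cv2.minAreaRect(c[:,:2].astype(np.float32)*1000),np.median(c,0)) if len(c) else 0
# rails
for n in ['scene','side']:
    f=np.load(n+'.npz');P=f['P'];d=f['d']
    m=(d>0)&(abs(P[...,2]-.061)<.006)&(abs(P[...,0]-.5)<.055)&(P[...,1]>.02)&(P[...,1]<.3)
    m&=(abs(abs(P[...,0]-(.504-.026*(P[...,1]+.03)))-.04)<.012)
    for s in (-1,1):
        c=P[m&(s*(P[...,0]-.5)>0)]
        if len(c)>20: k=np.polyfit(c[:,1],c[:,0],1);print(n,s,len(c),np.degrees(np.arctan(k[0])),np.polyval(k,.15),np.polyval(k,-.03))
E
```

```text
time_s: 11.05
tcp_pos: [0.5876, -0.4062, 0.1303]
eef_rot: [177.0, -33.5, 100.2]
[ -33.9099461    43.51974639   29.96565044  -25.87409902  -98.16258431
 -135.48922697]
wedge 0.72 [249.4, 188.9] ((577.7127685546875, -324.2373352050781), (33.6434211730957, 114.40448760986328), 9.710923194885254)
block 1481 ((584.8516235351562, -365.938720703125), (33.64421463012695, 29.4095458984375), 9.726679801940918) [ 0.5845875  -0.36675964  0.04621967]
wedge_heel 0.7 [247.5, 185.7] ((577.3231811523438, -323.03350830078125), (39.12220001220703, 117.33499908447266), 12.294157981872559)
block 1496 ((585.02001953125, -365.8995666503906), (33.97798538208008, 29.41004180908203), 9.767837524414062) [ 0.58465542 -0.36680337  0.04621088]
((578.064697265625, -325.4973449707031), (33.97798538208008, 111.78591918945312), 9.767837524414062)
1505 ((585.02001953125, -365.8995666503906), (33.97798538208008, 29.41004180908203), 9.767837524414062) [ 0.58475844 -0.3667649   0.04620785]
scene -1 443 -0.8328012088474314 0.4594300950684309 0.46204660149357507
scene 1 195 -2.0136509204765276 0.5377081368112097 0.5440368136065852
side -1 292 -1.0040912260971422 0.460134286251344 0.4632890548363532
side 1 302 -1.9708522590628366 0.5395264556788802 0.5457205138130278
```

View pics/w1.png

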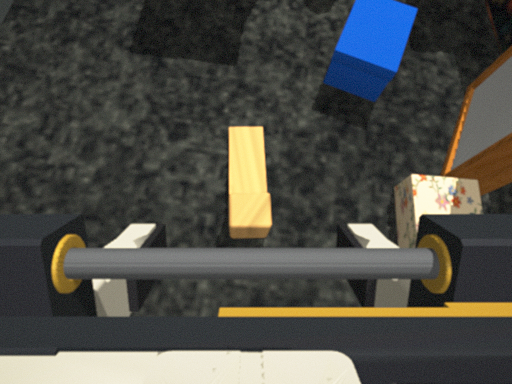

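```bash
python3 -m handwheel '[[0,-0.1,1,-3,0],[0,-0.2,2.5,-7,0],[0,-0.4,4,-10,0],[0,-0.5,5,-11.7,0],[0,-0.5,5,-11.7,0]]' 50;python3 -m handwheel '[[1,0,0,0,0],[1,0,0,0,0],[1,0,0,0,0],[1,0,0,0,0],[1,0,0,0,0],[1,0,0,0,0]]' 50
```

```text
time_s: 11.82
tcp_pos: [0.5834, -0.3563, 0.0139]
eef_rot: [177.0, -33.4, 100.3]
contact_force: [0.4, 0.2, 1.2]
gripper_width: 0.0876
gripper_force: 0.0
time_s: 12.58
tcp_pos: [0.5831, -0.3568, 0.0145]
eef_rot: [176.9, -33.4, 100.3]
contact_force: [-1.5, 1.2, 1.8]
gripper_width: 0.0343
gripper_force: 49.4
```

```bash
python3 -m handwheel '[[1,0,0,0.4,0],[1,-2,4,0.5,-2],[1,-4,8,0.5,-4],[1,-6,12,0.5,-6],[1,-7.5,15.5,0.5,-7.2],[1,-7.5,16.5,0.4,-7.2],[1,-7.5,16.5,0.4,-7.2]]'; python3 - <<'E'
from h import *
ims=[]
for n in ['side','wrist','scene']:
    im,d,P,K,T=shot(n);np.savez(f'{n}2.npz',im=im,d=d,P=P);ims.append(im)
    o=finder.cut_out(n,'wedge')
    if o:
        m=o[0]['region']&(d>0);c=P[m];c=c[(c[:,2]<.022)&(c[:,2]>.002)];print(n,o[0]['p'],len(c),cv2.minAreaRect(c[:,:2].astype(np.float32)*1000),'tip',c[np.argmax(c[:,1])])
a,b,c=ims
cv2.imwrite('pics/c2.png',np.hstack([cv2.resize(a[110:300,180:340],(400,475)),cv2.resize(b,(400,475))])[...,::-1])
E
```

```text
time_s: 13.45
tcp_pos: [0.5088, -0.1917, 0.0188]
eef_rot: [176.9, -33.3, 93.2]
contact_force: [-0.2, -0.3, -1.3]
gripper_width: 0.0343
gripper_force: 49.8Traceback (most recent call last):
  File "<stdin>", line 7, in <module>
    return _wrapfunc(a, 'argmax', axis=axis, out=out, **kwds)
    return bound(*args, **kwds)
ValueError: attempt to get argmax of an empty sequence
```

```bash
python3 - <<'E'
from h import *
ims=[]
for n in ['wrist','scene']:
    im,d,P,K,T=shot(n);np.savez(f'{n}2.npz',im=im,d=d,P=P);ims.append(im)
    if n=='scene':break
    for s in [(P[...,2]>.004)&(P[...,2]<.055)]:
        u=(P[...,0]-.5079);m=(d>0)&s&(abs(u)<.03)&(P[...,1]>-.24)&(P[...,1]<-.09)
        c=P[m];print(n,len(c),cv2.minAreaRect(c[:,:2].astype(np.float32)*1000))
        for lo in np.arange(-.2,-.09,.02):
            q=c[(c[:,1]>lo)&(c[:,1]<lo+.02)]
            if len(q):print(round(lo,2),len(q),np.percentile(q[:,0],[2,98]).round(4),np.median(q[:,2]).round(4))
cv2.imwrite('pics/c2.png',np.hstack([cv2.resize(x,(400,300)) for x in ims])[...,::-1])
E
```

```text
wrist 11545 ((507.33868408203125, -163.4079132080078), (60.11366653442383, 122.66218566894531), 1.0685352087020874)
-0.2 3480 [0.4796 0.5364] 0.0496
-0.18 2029 [0.4921 0.5246] 0.0194
-0.16 1805 [0.4915 0.524 ] 0.0161
-0.14 1555 [0.4907 0.5235] 0.0127
-0.12 1200 [0.4902 0.5228] 0.0094
```

View pics/c2.png

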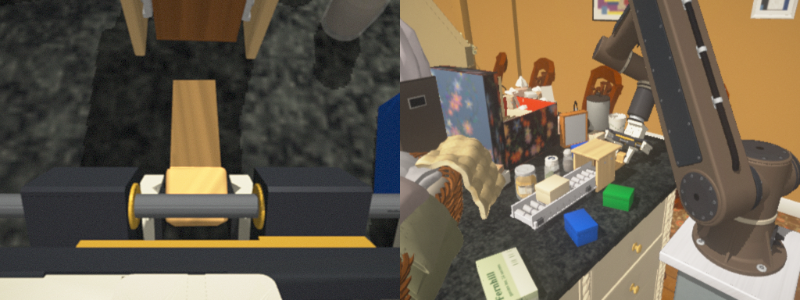

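```bash
python3 -m handwheel '[[1,0,0,-0.4,0],[1,-0.05,2,-0.4,0],[1,-0.1,4.5,-0.4,0],[1,-0.2,6.5,-0.4,0],[1,-0.25,7.8,-0.4,0],[1,-0.25,7.8,-0.4,0]]'; python3 -m handwheel '[[1,0,0.4,0,0],[1,0,0.7,0,0],[1,0,0.7,0,0]]'
```

```text
time_s: 14.4
tcp_pos: [0.5067, -0.1135, 0.0149]
eef_rot: [176.8, -33.4, 93.2]
contact_force: [2.9, 1.0, 4.5]
gripper_width: 0.0337
gripper_force: 49.9
time_s: 14.78
tcp_pos: [0.5071, -0.1113, 0.0149]
eef_rot: [176.8, -33.0, 93.2]
contact_force: [0.2, -16.1, 9.3]
gripper_width: 0.034
gripper_force: 49.9
```

```bash
python3 -m handwheel '[[1,0,0.1,0,0],[1,0,0.2,0,0],[1,0,0.2,0,0]]'; python3 - <<'E'
from h import *
im,d,P,K,T=shot('wrist');cv2.imwrite('pics/c3.png',im[...,::-1])
m=(d>0)&(abs(P[...,0]-.506)<.028)
for lo in np.arange(0,.14,.008):
    q=P[m&(P[...,2]>lo)&(P[...,2]<lo+.008)&(P[...,1]>-.13)]
    if len(q)>5: print(round(lo,3),len(q),np.percentile(q[:,1],[5,50,95]).round(4),np.percentile(q[:,0],[2,98]).round(4))
E
```

```text
time_s: 15.15
tcp_pos: [0.5072, -0.1109, 0.0149]
eef_rot: [176.7, -32.9, 93.2]
contact_force: [-1.5, -22.3, 10.6]
gripper_width: 0.0342
gripper_force: 50.0
0.0 1474 [-0.0967 -0.0806 -0.0644] [0.4784 0.5336]
0.008 1872 [-0.0883 -0.0773 -0.0685] [0.4899 0.5225]
0.016 1871 [-0.0973 -0.0889 -0.0683] [0.4812 0.5302]
0.024 929 [-0.1087 -0.069  -0.0681] [0.4788 0.5331]
0.032 1228 [-0.1154 -0.0692 -0.0681] [0.4788 0.5332]
0.04 3526 [-0.1185 -0.1105 -0.0683] [0.48  0.532]
0.048 1290 [-0.1177 -0.0689 -0.068 ] [0.4793 0.5328]
0.056 1224 [-0.0696 -0.0688 -0.0679] [0.4791 0.5329]
0.064 535 [-0.0697 -0.0688 -0.068 ] [0.4793 0.5329]
0.088 195 [-0.1261 -0.1207 -0.1178] [0.4784 0.5253]
0.096 2749 [-0.1298 -0.1277 -0.1183] [0.4793 0.5325]
0.104 1930 [-0.1298 -0.1268 -0.1221] [0.4784 0.5336]
0.112 268 [-0.1292 -0.1277 -0.1262] [0.5244 0.5338]
0.12 2236 [-0.1044 -0.1035 -0.1026] [0.479  0.5328]
0.128 30764 [-0.1036 -0.0946 -0.0819] [0.4791 0.5329]
```

View pics/c3.png

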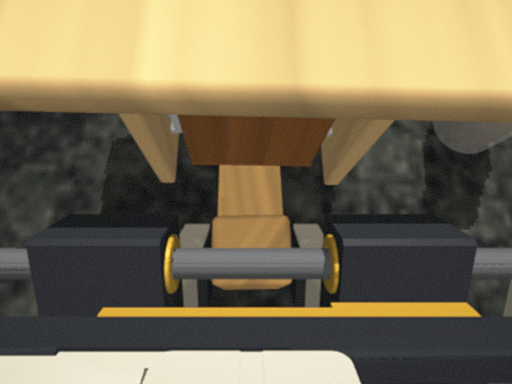

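```bash
python3 -m handwheel '[[0.3,0,0,0,0],[0.3,0,0,0,0],[0.3,0,0,0,0],[0.3,0,0,0,0]]';python3 -m handwheel '[[0,0,-1.5,2,0],[0,0,-4,5,0],[0,0,-7,9,0],[0,0,-10,12,0]]'; python3 - <<'E'
from h import *
im,d,P,K,T=shot('wrist');cv2.imwrite('pics/c4.png',im[...,::-1])
m=(d>0)&(abs(P[...,0]-.506)<.028)
for lo in np.arange(0,.1,.01):
    q=P[m&(P[...,2]>lo)&(P[...,2]<lo+.01)&(P[...,1]>-.15)]
    if len(q)>5: print(round(lo,3),len(q),np.percentile(q[:,1],[5,50,95]).round(4),np.percentile(q[:,0],[2,98]).round(4))
q=P[m&(P[...,2]>.042)&(P[...,2]<.05)&(P[...,1]<-.09)];print(len(q),cv2.minAreaRect(q[:,:2].astype(np.float32)*1000))
E
python3 -c "from plant import *;print(get_state()['joints'])"
```

```text
time_s: 15.7
tcp_pos: [0.5055, -0.1045, 0.014]
eef_rot: [177.0, -33.4, 93.1]
contact_force: [0.1, -0.3, -0.6]
gripper_width: 0.0607
gripper_force: 0.0
time_s: 16.2
tcp_pos: [0.5058, -0.2055, 0.136]
eef_rot: [176.9, -33.4, 93.2]
contact_force: [0.1, 0.2, -1.2]
gripper_width: 0.0872
gripper_force: 0.0
0.0 1574 [-0.1477 -0.1291 -0.0673] [0.4785 0.5332]
0.01 915 [-0.1348 -0.0791 -0.0684] [0.4866 0.5255]
0.02 435 [-0.1349 -0.0694 -0.0682] [0.4799 0.5323]
0.03 496 [-0.135  -0.0694 -0.0682] [0.4795 0.5326]
0.04 1654 [-0.1341 -0.1171 -0.0685] [0.4833 0.5287]
0.05 410 [-0.07  -0.069 -0.068] [0.4791 0.533 ]
0.06 453 [-0.07   -0.0689 -0.068 ] [0.4789 0.5327]
0.07 314 [-0.0701 -0.069  -0.0681] [0.4793 0.5328]
1258 ((508.7626647949219, -120.04708099365234), (33.614646911621094, 30.215530395507812), 2.4599854946136475)
[ -25.3133134    24.74807801   -0.90080212  -30.9407471   -79.99232564
 -142.64723675]
```

```bash
python3 - <<'E'
from h import *
for n in ['scene','side']:
    f=np.load(n+'.npz');P=f['P'];d=f['d'];p=P[d>0]
    p=p[(p[:,2]>.03)&(p[:,0]>.38)&(p[:,0]<.68)&(p[:,1]>.2)&(p[:,1]<.6)&(p[:,2]<.6)]
    M=np.zeros((10,13),int)
    for x,y,z in p:
        a=int((x-.38)/.03);b=int((y-.2)/.03)
        if b<13:M[a,b]=max(M[a,b],int(z*1000))
    print(n,'y from .20 step .03');[print(round(.38+.03*i,2),M[i]) for i in range(10)]
E
python3 -m handwheel '[[0,0,-1,5,10],[0.5,0,-1,10,20],[1,0,0,14,30],[1,0,4,16,40],[1,0,9,17,50],[1,0,14,17,60],[1,0,19,17,70],[1,0,24,17,80]]'|grep -E 'time|pos|rot|force';python3 -c "from plant import *;print(get_state()['joints'])"
```

```text
scene y from .20 step .03
0.38 [53 53  0  0  0  0 33 33 34 33 33  0  0]
0.41 [  0   0   0   0   0   0  32  33  33  33  32   0 158]
0.44 [ 98  98  64  63  53   0   0   0  32  33   0 164 191]
0.47 [ 98  99  47  47   0   0   0   0   0   0 156 191 231]
0.5 [ 98  99  47  57  34   0   0   0   0 137 187 234 240]
0.53 [ 62  63  63  64  60  79 110   0  68 163 218 244 244]
0.56 [104   0   0   0 111 145 205 214 165 166 179 242   0]
0.59 [104  73   0 120 170 203 210 226 226 164   0   0   0]
0.62 [105  72 113 178 215 215 222 227 227 226   0   0   0]
0.65 [  0  96 178 217 219 221 222 223 229 227   0   0   0]
side y from .20 step .03
0.38 [53 53  0  0  0  0  0  0  0  0  0  0  0]
0.41 [ 0  0  0  0  0  0 31  0  0  0  0  0  0]
0.44 [97 97 63 64  0  0  0  0  0  0  0  0  0]
0.47 [99 98 49 47  0  0  0  0  0  0  0  0  0]
0.5 [98 97 48 48  0  0  0  0  0  0  0  0  0]
0.53 [ 64  63  63  63  52  69 108   0   0   0   0   0   0]
0.56 [101   0   0   0 107 143 206 211 165 164   0   0   0]
0.59 [103  75   0 113 168 202 211 227 227 164   0   0   0]
0.62 [104   0 117 178 214 214 223 227 226 225   0   0   0]
0.65 [100  92 172 217 219 220 222 225 229 228   0   0   0]
time_s: 17.25
tcp_pos: [0.5054, 0.0371, 0.3039]
eef_rot: [176.9, -33.4, 173.4]
contact_force: [1.0, 0.5, -0.8]
gripper_force: 0.0
[  14.56186209   23.30610557   13.04930308  -15.29140387 -109.72410995
 -113.36425493]
```

```bash
python3 -m handwheel '[[1,-0.5,3,0,10],[1,-1,6,0,20],[1,-1.5,9,0,30],[1,-2,12,0,40],[1,-2.5,15,0,50],[1,-3,18,0,60],[1,-3,21,0,70],[1,-3,22,0,80]]'|grep -E 'time|pos|rot';python3 -m handwheel '[[1,0,0,-1,10],[1,0,0,-3,14.6],[1,0,0,-3,14.6]]'; python3 - <<'E'
from h import *
print(get_state()['joints'])
ims=[]
for n in ['wrist','side']:
    im,d,P,K,T=shot(n);ims.append(cv2.resize(im,(400,300)))
    m=(d>0)&(abs(P[...,2]-.0965)<.006)&(abs(P[...,0]-.5)<.06)&(P[...,1]>.1)&(P[...,1]<.28)
    c=P[m]
    if len(c):print(n,len(c),cv2.minAreaRect(c[:,:2].astype(np.float32)*1000),np.percentile(c,[1,99],0).round(4))
cv2.imwrite('pics/c5.png',np.hstack(ims)[...,::-1])
E
```

```text
time_s: 18.25
tcp_pos: [0.4753, 0.2574, 0.3033]
eef_rot: [176.9, -33.5, -106.4]
time_s: 18.62
tcp_pos: [0.4743, 0.2551, 0.2734]
eef_rot: [176.8, -33.5, -92.2]
contact_force: [-0.3, 0.2, 0.3]
gripper_width: 0.0002
gripper_force: 0.0
[ 58.47024931  21.83925819  -4.73258188  12.85723018 -94.70146801
 -64.14122426]
wrist 1937 ((497.62542724609375, 178.54153442382812), (61.65263748168945, 52.132362365722656), 1.7288119792938232) [[0.4672 0.1532 0.0945]
 [0.5279 0.2018 0.0978]]
side 983 ((496.8717041015625, 195.693603515625), (61.54686737060547, 89.43189239501953), 2.150740146636963) [[0.4665 0.1523 0.0916]
 [0.5271 0.2395 0.0985]]
```

View pics/c5.png

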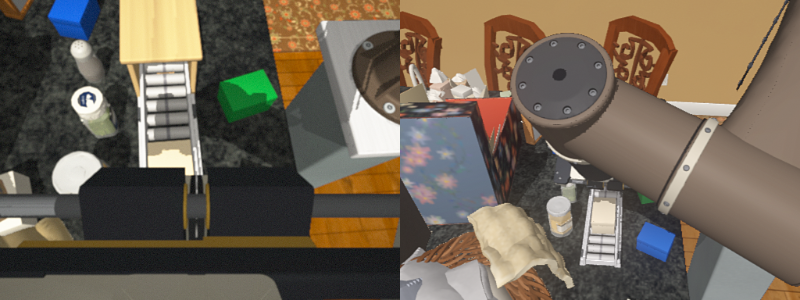

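```bash
python3 -m handwheel '[[1,0,0,-5,0],[1,0,0,-10,0],[1,0,0,-14,0],[1,0,0,-17,0],[1,0,0,-18,0],[1,0,0,-19,0],[1,0,0,-19,0]]'; python3 -m handwheel '[[1,0,-0.4,0,0],[1,0,-0.8,0,0],[1,0,-1.2,0,0],[1,0.1,-1.7,0,0],[1,0.1,-2.2,0,0]]'
```

```text
time_s: 19.6
tcp_pos: [0.476, 0.2554, 0.0846]
eef_rot: [177.0, -33.4, -92.4]
contact_force: [0.2, -0.6, -0.2]
gripper_width: 0.0003
gripper_force: 0.0
time_s: 20.23
tcp_pos: [0.4768, 0.2329, 0.0844]
eef_rot: [176.9, -33.4, -92.3]
contact_force: [0.1, 0.6, 0.5]
gripper_width: 0.0005
gripper_force: 0.1
```

```bash
python3 -m handwheel '[[1,0,-0.5,0,0],[1,0,-1,0,0],[1,0,-1.5,0,0],[1,0,-2,0,0],[1,0.1,-2.5,0,0],[1,0.1,-3,0,0],[1,0.1,-3.4,0,0],[1,0.1,-3.6,0,0]]'; python3 -m handwheel '[[1,0,0.6,0,0],[1,1,0.8,-0.5,2],[1,2.1,0.8,-1,3.8],[1,2.1,0.8,-1,3.8]]';python3 - <<'E'
from h import *
im,d,P,K,T=shot('wrist')
m=(d>0)&(abs(P[...,2]-.0965)<.006)&(abs(P[...,0]-.5)<.05)&(P[...,1]>.04)&(P[...,1]<.28)
c=P[m];print(len(c),cv2.minAreaRect(c[:,:2].astype(np.float32)*1000),np.percentile(c,[1,99],0).round(4))
im,d,P,K,T=shot('side')
m=(d>0)&(abs(P[...,2]-.0965)<.006)&(abs(P[...,0]-.5)<.05)&(P[...,1]>.04)&(P[...,1]<.28)
c=P[m];print(len(c),cv2.minAreaRect(c[:,:2].astype(np.float32)*1000),np.percentile(c,[1,99],0).round(4))
E
```

```text
time_s: 21.22
tcp_pos: [0.4777, 0.1969, 0.0843]
eef_rot: [176.9, -33.4, -92.3]
contact_force: [-0.6, -0.5, 0.4]
gripper_width: 0.0003
gripper_force: 0.1
time_s: 21.72
tcp_pos: [0.4989, 0.2048, 0.0736]
eef_rot: [176.9, -33.5, -88.4]
contact_force: [-1.4, -0.4, 0.1]
gripper_width: 0.0
gripper_force: 0.0
18529 ((498.3338623046875, 157.53524780273438), (61.821571350097656, 109.9363021850586), 1.7564761638641357) [[0.4686 0.1048 0.0924]
 [0.5288 0.2068 0.0976]]Traceback (most recent call last):
  File "<stdin>", line 7, in <module>
    return _quantile_unchecked(
        a, q, axis, out, overwrite_input, method, keepdims, weights)
    return _ureduce(a,
                    func=_quantile_ureduce_func,
    ...<5 lines>...
                    overwrite_input=overwrite_input,
                    method=method)
    r = func(a, **kwargs)
    result = _quantile(arr,
                       quantiles=q,
    ...<2 lines>...
                       out=out,
                       weights=wgt)
    slices_having_nans = np.isnan(arr[-1, ...])
                                  ~~~^^^^^^^^^
IndexError: index -1 is out of bounds for axis 0 with size 0
```

```bash
python3 -m handwheel '[[1,0,-0.7,0,0],[1,0,-1.4,0,0],[1,0.1,-2,0,0],[1,0.1,-2.6,0,0],[1,0.1,-3.2,0,0],[1,0.1,-3.8,0,0],[1,0.1,-4.4,0,0],[1,0.1,-5,0,0]]'|grep -E 'pos|contact';python3 -m handwheel '[[1,0,-0.6,0,0],[1,0,-1.2,0,0],[1,0.1,-1.8,0,0],[1,0.1,-2.4,0,0],[1,0.1,-3,0,0],[1,0.1,-3.6,0,0],[1,0.1,-4.2,0,0],[1,0.1,-4.8,0,0]]'|grep -E 'pos|contact';python3 -m handwheel '[[1,0,-0.6,0,0],[1,0,-1.2,0,0],[1,0.1,-1.8,0,0],[1,0.1,-2.4,0,0],[1,0.1,-3,0,0],[1,0.1,-3.6,0,0],[1,0.1,-4.0,0,0],[1,0.1,-4.4,0,0]]'
```

```text
tcp_pos: [0.4997, 0.1549, 0.0743]
contact_force: [0.5, 0.7, -0.3]
tcp_pos: [0.5007, 0.1068, 0.0744]
contact_force: [-0.1, 0.1, -0.2]
time_s: 24.82
tcp_pos: [0.5017, 0.063, 0.0743]
eef_rot: [176.9, -33.4, -88.5]
contact_force: [-0.0, 1.1, -0.3]
gripper_width: 0.0005
gripper_force: 0.1
```

```bash
python3 -m handwheel '[[1,0,-0.4,0,0],[1,0,-0.8,0,0],[1,0,-1.2,0,0],[1,0,-1.6,0,0],[1,0.1,-2,0,0],[1,0.1,-2.3,0,0],[1,0.1,-2.5,0,0]]';python3 -m handwheel '[[1,0,-0.1,0,0],[1,0,-0.2,0,0],[1,0,-0.3,0,0],[1,0,-0.4,0,0]]'
```

```text
time_s: 25.7
tcp_pos: [0.5027, 0.038, 0.0743]
eef_rot: [176.9, -33.4, -88.5]
contact_force: [0.6, 0.4, 0.0]
gripper_width: 0.0006
gripper_force: 0.1
time_s: 26.2
tcp_pos: [0.5027, 0.0342, 0.0743]
eef_rot: [176.9, -33.4, -88.5]
contact_force: [0.2, 0.6, -0.1]
gripper_width: 0.0001
gripper_force: 0.1
```

```bash
python3 -m handwheel '[[1,0,-0.1,0,0],[1,0,-0.2,0,0],[1,0,-0.3,0,0],[1,0,-0.3,0,0]]'|grep -E 'pos|contact';python3 -m handwheel '[[1,0,-0.1,0,0],[1,0,-0.2,0,0],[1,0,-0.2,0,0]]'|grep -E 'pos|contact'
```

```text
tcp_pos: [0.5029, 0.0314, 0.0743]
contact_force: [0.2, 1.0, -0.5]
tcp_pos: [0.5034, 0.0307, 0.0743]
contact_force: [-2.0, 8.4, 0.6]
```

```bash
python3 -m handwheel '[[1,0,0.5,0,0],[1,0,1.5,0.5,0],[1,0,4,3,0],[1,0,7,6,0],[1,0,10,10,0],[1,0,12,14,0],[1,0,12,14,0]]'; python3 - <<'E'
from h import *
im,d,P,K,T=shot('wrist');cv2.imwrite('pics/c6.png',im[...,::-1])
m=(d>0)&(abs(P[...,0]-.503)<.026)&(P[...,2]>.05)&(P[...,2]<.094)&(P[...,1]>-.06)&(P[...,1]<.1)
c=P[m]
for lo in np.arange(.05,.095,.01):
    q=c[(c[:,2]>lo)&(c[:,2]<lo+.01)];print(round(lo,3),len(q),np.percentile(q[:,1],[5,50,95]).round(4) if len(q) else '')
E
```

```text
time_s: 27.95
tcp_pos: [0.5038, 0.1519, 0.2171]
eef_rot: [177.2, -33.2, -88.5]
contact_force: [0.6, -0.2, -0.8]
gripper_width: 0.0005
gripper_force: 0.0
0.05 183 [0.0228 0.0236 0.0243]
0.06 196 [0.0228 0.0236 0.0245]
0.07 211 [0.0228 0.0236 0.0246]
0.08 190 [0.0235 0.0244 0.0253]
0.09 102 [0.0237 0.0244 0.0252]
```

View pics/c6.png

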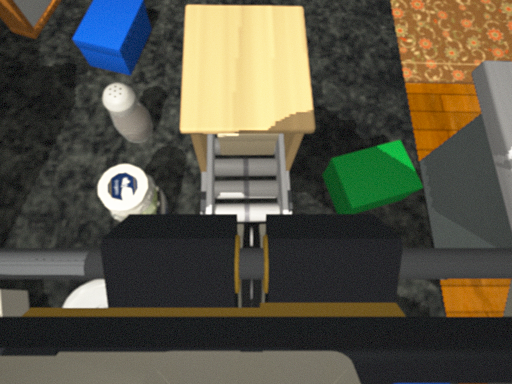

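```bash
python3 -m handwheel '[[1,0,0,5,-10],[1,0,0,9,-20],[1,0,-4,9,-30],[1,0,-8,9,-40],[1,0,-12,9,-50],[1,0,-16,9,-60],[1,0,-20,9,-70],[1,0,-24,9,-80]]'|grep -E 'time|pos|rot|contact'; python3 -m handwheel '[[1,0,-3,0,-10],[1,0,-6,0,-20],[1,0,-9,0,-30],[1,0,-12,0,-40],[1,0,-14,0,-50],[1,0,-16,0,-60],[1,0,-17,-4,-70],[1,0,-17,-8,-80]]'|grep -E 'time|pos|rot|contact';python3 -m handwheel '[[1,0,0,-4,-10],[1,0,0,-6,-17],[1,0,0,-6,-17]]'|grep -E 'time|pos|rot|contact'; python3 - <<'E'
from h import *
im,d,P,K,T=shot('wrist');cv2.imwrite('pics/c7.png',im[...,::-1])
m=(d>0)&(abs(P[...,0]-.506)<.028)
for lo in np.arange(0,.1,.01):
    q=P[m&(P[...,2]>lo)&(P[...,2]<lo+.01)&(P[...,1]>-.15)]
    if len(q)>5: print(round(lo,3),len(q),np.percentile(q[:,1],[5,50,95]).round(4))
q=P[m&(P[...,2]>.042)&(P[...,2]<.05)&(P[...,1]<-.09)];print(len(q),cv2.minAreaRect(q[:,:2].astype(np.float32)*1000))
E
```

```text
time_s: 29.0
tcp_pos: [0.502, -0.0921, 0.3031]
eef_rot: [176.9, -33.6, -168.8]
contact_force: [1.1, 0.3, -0.5]
time_s: 30.0
tcp_pos: [0.5019, -0.2616, 0.222]
eef_rot: [177.0, -33.5, 111.0]
contact_force: [0.8, -0.7, -0.1]
time_s: 30.38
tcp_pos: [0.5003, -0.2604, 0.1623]
eef_rot: [177.2, -33.6, 94.2]
contact_force: [0.0, 0.4, -0.2]
0.0 1161 [-0.1481 -0.1328 -0.0715]
0.01 556 [-0.1351 -0.079  -0.0726]
0.02 447 [-0.1351 -0.0736 -0.0721]
0.03 487 [-0.1351 -0.0731 -0.0717]
0.04 1287 [-0.1343 -0.1167 -0.0716]
0.05 380 [-0.0728 -0.0717 -0.0705]
0.06 421 [-0.0723 -0.0711 -0.0699]
0.07 392 [-0.0719 -0.0708 -0.0696]
0.08 379 [-0.0738 -0.0717 -0.0694]
916 ((508.7449951171875, -120.29179382324219), (33.53801345825195, 30.404741287231445), 2.08544659614563)
```

View pics/c7.png

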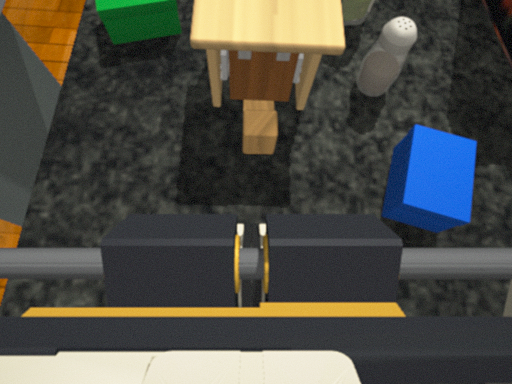

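```bash
cat > g.py <<'E'
from h import *
im,d,P,K,T=shot('wrist')
m=(d>0)&(abs(P[...,0]-.506)<.024)&(P[...,2]>.022)&(P[...,2]<.085)&(P[...,1]>-.085)&(P[...,1]<-.06)
c=P[m]
k=np.polyfit(c[:,2],c[:,1],1)
for _ in range(3):
    e=abs(c[:,1]-np.polyval(k,c[:,2]));c=c[e<.002];k=np.polyfit(c[:,2],c[:,1],1)
print('gate angle deg',np.degrees(np.arctan(k[0])),'y at z12,z75',np.polyval(k,[.012,.075]),len(c))
q=P[(d>0)&(abs(P[...,0]-.506)<.028)&(P[...,2]>.042)&(P[...,2]<.05)&(P[...,1]<-.09)&(P[...,1]>-.15)]
print('block',len(q),cv2.minAreaRect(q[:,:2].astype(np.float32)*1000)[0])
q=P[(d>0)&(abs(P[...,0]-.506)<.04)&(P[...,2]>.126)&(P[...,2]<.136)&(P[...,1]>-.12)&(P[...,1]<-.08)]
print('roof edge',np.percentile(q[:,1],1) if len(q) else None)
E
python3 -m handwheel '[[1,0.2,3,-1,0],[1,0.5,5.5,-2.6,0],[1,0.5,5.5,-2.6,0]]'|grep -E 'time|pos'; python3 g.py
python3 -m handwheel '[[1,0.3,-2,-4,0],[1,0.4,0,-8,0],[1,0.4,3,-11,0],[1,0.4,5.3,-12,0],[1,0.4,5.3,-12,0]]'
```

```text
time_s: 30.8
tcp_pos: [0.5078, -0.2039, 0.1382]
gate angle deg 2.7610623776666428 y at z12,z75 [-0.07378545 -0.07074715] 1934
block 1228 (508.0830078125, -120.27479553222656)
roof edge -0.10496315384776769
time_s: 31.48
tcp_pos: [0.5118, -0.152, 0.0181]
eef_rot: [177.0, -33.4, 94.6]
contact_force: [0.1, -0.5, 0.0]
gripper_width: 0.0004
gripper_force: 0.0
```

```bash
python3 -m handwheel '[[1,-0.2,0.5,0,0],[1,-0.2,0.9,0,0],[1,-0.2,1.2,0,0],[1,-0.2,1.2,0,0]]'|grep -E 'pos|contact';python3 -m handwheel '[[1,0,0.2,0,0],[1,0,0.4,0,0],[1,0,0.4,0,0]]'|grep -E 'pos|contact'
```

```text
tcp_pos: [0.5101, -0.1416, 0.0187]
contact_force: [0.1, -2.2, 1.3]
tcp_pos: [0.5106, -0.1391, 0.0187]
contact_force: [0.1, -8.8, 2.2]
```

```bash
python3 -m handwheel '[[1,0,0.2,0,0],[1,0,0.4,0,0],[1,0,0.4,0,0]]'|grep -E 'pos|contact';python3 -m handwheel '[[1,0,0.2,0,0],[1,0,0.3,0,0],[1,0,0.3,0,0]]'|grep -E 'pos|contact'; python3 g.py
```

```text
tcp_pos: [0.511, -0.1366, 0.0188]
contact_force: [0.6, -15.2, 3.0]
tcp_pos: [0.5113, -0.136, 0.0188]
contact_force: [-2.7, -23.4, 4.2]
gate angle deg -0.10574484410386831 y at z12,z75 [-0.06870092 -0.06881719] 7671
block 4349 (509.4857482910156, -121.93698120117188)
roof edge -0.1052801698423324
```

```bash
python3 -m handwheel '[[1,0,0.1,0,0],[1,0,0.1,0,0]]'|grep -E 'pos|contact';python3 -m handwheel '[[1,0,-1.5,0,0],[1,0,-5,4,0],[1,0,-7,8,0],[1,0,-7,12,0],[1,0,-7,12,0]]'|grep -E 'time|pos|contact'; python3 g.py
```

```text
tcp_pos: [0.5114, -0.1358, 0.0188]
contact_force: [-1.9, -25.7, 4.5]
time_s: 34.02
tcp_pos: [0.511, -0.1997, 0.1415]
contact_force: [0.8, -0.0, -0.1]
gate angle deg -0.008538608078880568 y at z12,z75 [-0.06898543 -0.06899482] 1568
block 1211 (509.6214904785156, -114.9955062866211)
roof edge -0.10491150359329227
```

```bash
python3 -m handwheel '[[1,0,-1,5,10],[1,0,-1,10,20],[1,0,0,14,30],[1,0,4,16,40],[1,0,9,16,50],[1,0,14,16,60],[1,0,19,16,70],[1,0,24,16,80]]'|grep -E 'time|pos|rot';python3 -m handwheel '[[1,0,2,0,10],[1,0,4,0,20],[1,0,6,0,30],[1,-0.5,7,0,40],[1,-0.5,7,0,50],[1,-0.5,7,0,60],[1,-0.5,7,-4,70],[1,-0.5,7,-8,80]]'|grep -E 'time|pos|rot';python3 -m handwheel '[[1,0,0,-4,10],[1,0,0,-8,16.8],[1,0,0,-11,16.8],[1,0,0,-14,16.8],[1,0,0,-14.6,16.8],[1,0,0,-14.6,16.8]]'
```

```text
time_s: 35.08
tcp_pos: [0.509, 0.0432, 0.2967]
eef_rot: [176.9, -33.6, 174.8]
time_s: 36.08
tcp_pos: [0.504, 0.1115, 0.216]
eef_rot: [176.8, -33.5, -105.0]
time_s: 36.83
tcp_pos: [0.5044, 0.1109, 0.0721]
eef_rot: [176.8, -33.5, -88.7]
contact_force: [-0.3, -0.4, 0.6]
gripper_width: 0.0007
gripper_force: 0.0
```

```bash
python3 -m handwheel '[[1,0,-2.5,0.2,0],[1,0,-4.5,0.2,0],[1,0,-5.5,0.2,0],[1,0,-6.1,0.2,0],[1,0,-6.5,0.2,0],[1,0,-6.9,0.2,0],[1,0,-7.2,0.2,0],[1,0,-7.5,0.2,0]]'|grep -E 'time|pos|contact';python3 -m handwheel '[[1,0,-0.1,0,0],[1,0,-0.2,0,0],[1,0,-0.2,0,0]]'|grep -E 'pos|contact'
```

```text
time_s: 37.83
tcp_pos: [0.5047, 0.0363, 0.0743]
contact_force: [-0.6, 0.6, 0.7]
tcp_pos: [0.5047, 0.0342, 0.0743]
contact_force: [0.2, 0.7, -0.3]
```

```bash
python3 -m handwheel '[[1,0,-0.1,0,0],[1,0,-0.1,0,0]]'|grep -E 'pos|contact';python3 -m handwheel '[[1,0,-0.1,0,0],[1,0,-0.1,0,0]]'|grep -E 'pos|contact'
```

```text
tcp_pos: [0.5047, 0.0332, 0.0743]
contact_force: [0.7, 0.1, -1.1]
tcp_pos: [0.5048, 0.0323, 0.0743]
contact_force: [0.3, -0.2, 0.0]
```

```bash
python3 -m handwheel '[[1,0,-0.05,0,0],[1,0,-0.05,0,0]]'|grep -E 'pos|contact';python3 -m handwheel '[[1,0,-0.05,0,0],[1,0,-0.05,0,0]]'|grep -E 'pos|contact'; python3 - <<'E'
from h import *
im,d,P,K,T=shot('wrist')
m=(d>0)&(abs(P[...,0]-.503)<.026)&(P[...,2]>.05)&(P[...,2]<.094)&(P[...,1]>-.06)&(P[...,1]<.1)
c=P[m];print(len(c),[ (round(lo,2),np.median(c[(c[:,2]>lo)&(c[:,2]<lo+.01)][:,1]).round(4)) for lo in np.arange(.05,.095,.01) if ((c[:,2]>lo)&(c[:,2]<lo+.01)).sum()>5])
E
```

```text
tcp_pos: [0.5049, 0.0321, 0.0743]
contact_force: [-0.7, 3.2, 0.9]
tcp_pos: [0.505, 0.0318, 0.0743]
contact_force: [-1.5, 5.1, -0.3]
14 [(np.float64(0.09), np.float64(0.0369))]
```

```bash
python3 -m handwheel '[[1,0,0.3,0,0],[1,0,1.5,0.5,0],[1,0,4,3,0],[1,0,7,6,0],[1,0,10,10,0],[1,0,12,14,0],[1,0,12,14,0]]'|grep -E 'time|pos|contact'; python3 - <<'E'
from h import *
im,d,P,K,T=shot('wrist')
m=(d>0)&(abs(P[...,0]-.503)<.026)&(P[...,2]>.05)&(P[...,2]<.094)&(P[...,1]>-.06)&(P[...,1]<.1)
c=P[m];print(len(c),[ (round(lo,2),np.median(c[(c[:,2]>lo)&(c[:,2]<lo+.01)][:,1]).round(4)) for lo in np.arange(.05,.095,.01) if ((c[:,2]>lo)&(c[:,2]<lo+.01)).sum()>5])
E
python3 -m handwheel '[[1,0,0,5,-10],[1,0,0,9,-20],[1,0,-4,9,-30],[1,0,-8,9,-40],[1,0,-12,9,-50],[1,0,-16,9,-60],[1,0,-20,9,-70],[1,0,-24,9,-80]]'|grep -E 'time|pos|rot|contact'; python3 -m handwheel '[[1,0,-3,0,-10],[1,0,-6,0,-20],[1,0,-9,0,-30],[1,0,-12,0,-40],[1,0,-14,0,-50],[1,0,-16,0,-60],[1,0,-17,-4,-70],[1,0,-17,-8,-80]]'|grep -E 'time|pos|rot|contact';python3 -m handwheel '[[1,0.3,3,-4,-10],[1,0.7,6,-8,-17],[1,0.7,6,-8,-17]]'|grep -E 'time|pos|rot|contact'; python3 g.py
```

```text
time_s: 40.12
tcp_pos: [0.5059, 0.1542, 0.2172]
contact_force: [0.1, -0.3, -1.0]
882 [(np.float64(0.05), np.float64(0.0245)), (np.float64(0.06), np.float64(0.0245)), (np.float64(0.07), np.float64(0.0245)), (np.float64(0.08), np.float64(0.0252)), (np.float64(0.09), np.float64(0.0254))]
time_s: 41.18
tcp_pos: [0.504, -0.09, 0.3031]
eef_rot: [176.9, -33.6, -169.0]
contact_force: [1.2, 0.8, -0.8]
time_s: 42.18
tcp_pos: [0.504, -0.2595, 0.222]
eef_rot: [177.0, -33.5, 110.8]
contact_force: [-0.2, -1.0, -0.7]
time_s: 42.55
tcp_pos: [0.5084, -0.1961, 0.1412]
eef_rot: [177.4, -33.7, 93.9]
contact_force: [0.1, -0.8, 0.6]
gate angle deg 0.03906737591765318 y at z12,z75 [-0.06898122 -0.06893826] 1511
block 1221 (509.2838134765625, -115.03076171875)
roof edge -0.10488130168434635
```

```bash
python3 -c "
from plant import *
print(r.close_job())"
```

```text
the job is handed in; nothing more can be done
None
```

The job is handed in at about 43 s of the 64 s: the wedge is jammed under the gate, which measures shut (0.04°), and the carton is pressed home against it. The first carton push (8 N) swung the gate about 3°, so I tapped the wedge about 5 mm deeper and pressed the carton home again with 5 N. I saw no sign that the jars or the mill were touched.

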